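# Take a pile of returned goods down and set each on its own display tray

## Robot

A 6-joint arm with a two-finger parallel gripper is mounted at the origin on a cart in front of the work surface, level with it; the furniture and walls round the work are solid. World frame = base frame: x ahead of the robot, y to its left, z up, the work surface at z = 0. Lengths are in m, angles in rad, forces in N, time in s.
With the tool pointing down it reaches from about 0.3 to 0.875 m from the base axis. Payload 6.4 kg.
Tool frame: the origin (TCP) lies between the finger pads; the fingertips stand 19 mm ahead of it and the grasp point (between the pads) is the TCP (ctrl.tips_ahead is the z of the fingertips in the tool frame, in m); z points along the fingers, y is the line along which they close (so a half turn about z gives the same grasp; the last joint's range is limited). The gripper opens to 85 mm and grips with 20 to 120 N. Pads are 22 mm wide; open, the fingers measure 114 mm over their backs; the gripper's body (76 mm by 85 mm) begins 54 mm behind the grasp point. The pads swing forward as they close: fully open they stand 13 mm farther back than shut.
Start: joints at [1.123, 0.181, 1.607, -0, 1.354, -0.206], TCP at [0.138, 0.558, 0.25] pointing down, gripper open.
Joint ranges: [-2.99, 2.99], [-0.89, 2.07], [0.3, 2.58], [-1.14, 4.28], [0, 2.63], [-3.12, 3.12]. Speed limits (rad/s): [2.57, 2.57, 3.01, 3.14, 3.14, 3.14].

## Interface

Orientations are given as a unit quaternion [w, x, y, z].
In Python, from bench import readout, vision, ctrl gives the robot as it stands.
- The arm moves only by the tool play_rows, never from a script. Its arguments are lists of equal length, an entry for each row: "xyz": the shift along the tool's x, y, z in mm, a list of three; "rot": the turn, a rotation vector about the tool's x, y, z in rad, a list of three; "grip": the opening, from 0 (shut) to 1 (fully open). In form: {"xyz": [[x, y, z], ...], "rot": [[rx, ry, rz], ...], "grip": [grip, ...]}. A call has exactly 10 rows; each row is the pose to reach, as a shift and turn from the pose commanded when the call began, along the tool's axes at that moment; what a row does not reach only later rows make up. A row lasts 1/8 s, in which the tool goes at most 62.5 mm and 10.7 degrees, less where a joint would pass 70% of its speed; a pose out of reach is approached as far as the arm can. A call with a gripper value outside its range is refused whole. The fingers move at their own pace and stop on an object; the grip force is fixed at half the most. Time passes only in rows, so rows that repeat a pose let the fingers close, or fill a call up. It gives the time, the measured TCP pose, the force, the opening and the grip force at its end, in the units of the state.
- readout.get_obs(): the state, without advancing time (a new reading comes with each control period).
- vision.camera(name): name is "scene" or "top" or "wrist"; returns a dict with "color" (384x512x3 uint8, red, green, blue), "depth" (384x512 float32, m along the optical axis (not along the pixel's ray), 0 where there is no reading), "camera_matrix" (3x3 intrinsics, pixels), "extrinsics" (4x4, takes a point from camera to world coordinates); the wrist camera has in their place "hand_eye" (4x4, takes a point from camera to tool coordinates, whose origin is the TCP and whose axes are the flange's). Camera axes: x right, y down, z forward; pixel columns grow to the right and rows downward; lengths in m; the calibration is good to about 2 mm. A picture is of the moment at which its call begins: read the wrist's pose just before it.
- ctrl.hand_in(): hands the job in; it is judged then, once.
The state is a dict: "time_s": time; "q": joint angles; "dq": joint speeds; "joint_efforts": joint torques, N m; "eef_pos": TCP position; "eef_rot": TCP orientation; "wrist_force": force on the tool from outside, world axes, zero at the start; "torque": the same for the moment, N m; "opening": opening from 0.0 (shut) to 1.0 (fully open); "grasp_force": force on a finger pad.
Only numpy, scipy, OpenCV 4.12 (cv2) and the standard library are available. Lean on these libraries where they do the work, as an engineer would, in place of code of your own. Each camera call takes 0.05 s, during which the arm holds its last target. There are 200 camera calls.

## Task

Goods that a customer left in one pile have to go back on show: work from the top of the pile down and put each thing straight into the empty wooden display tray cut to its shape before taking the next. The roller stamp stands upright in the block with the small square well, the tape roll lies in the round recess, the ink pad in the nearly square one and the pink carton in the long one, each let go and sitting fully down and level. Set them down gently without dropping or tipping any, and leave the yellow carton and the flat white pack where they lie.

Things in the scene. Friction and masses are not known exactly. Their poses are not given: they have to be found in the camera images.
- roller_stamp: Pocket stamp, upright black square post 23 x 23 mm (22 mm between the fingers), 68 mm tall, with a cap as its upper part that does not come off; top of the pile, standing on the tape roll. Origin: centre of its underside; z points up along the post, x and y are square to its faces.
- tape_roll: Roll of paper tape lying flat, a solid disc 51 mm in diameter and 18 mm high, cream top and gold-striped rim (no open core); second in the pile, lying on the ink pad. Origin: centre of its underside, z up.
- ink_pad: Closed black ink pad, 69 x 76 x 20 mm (the rigid part that fingers meet is 65 x 76 x 19 mm; lid fixed); third in the pile, lying crosswise on the pink carton. Origin: centre of its underside; x along the 65 mm side (grip across it), y along the 76 mm side, z up.
- pink_carton: Flat closed pink carton, 68 x 100 x 18 mm; the bottom of the pile, lying on the table. Origin: centre of its underside; x along the 68 mm side (grip across it), y along the 100 mm side, z up.
- long_tray: Fixed low pale-wood display tray for the pink carton, 94 x 126 mm, 13 mm high, empty, grey felt floor. Recess 80 (x) x 112 (y) mm, 7 mm deep, centred; walls 7 mm thick, a 44 mm wide thumb notch down to the recess floor in the middle of each long side (-x and +x). Origin: centre of its underside, 6 mm below the recess floor. x points to the back, y along the long side, z up.
- square_tray: Fixed low pale-wood display tray for the ink pad, 95 x 102 mm, 13 mm high, empty, grey felt floor. Nearly square recess 81 (x) x 88 (y) mm, 7 mm deep, centred; walls 7 mm thick, a 44 mm wide thumb notch down to the recess floor in the middle of the -x and +x sides. Origin: centre of its underside, 6 mm below the recess floor. x points to the back, y to the left, z up.
- round_tray: Fixed low square pale-wood display tray for the tape roll, 88 x 88 mm, 13 mm high, empty, lined with thin grey felt, with a round recess 63 mm in diameter and 7 mm deep in its middle (no notches). Origin: centre of its underside; the recess floor lies 6 mm above it.
- stamp_stand: Fixed small pale-wood block for the roller stamp, 64 x 64 mm, 20 mm high, with an empty square well 35 x 35 mm, 14 mm deep in its middle (grey felt floor), sides along the block's x and y. Origin: centre of its underside, 6 mm below the well's floor. It stands just behind three fixed clear plastic racks, 90 mm high, in the middle of the table: pass above them.
- yellow_carton: Loose small yellow carton, 72 x 92 x 24 mm, lying flat near the work: a bystander to leave alone. Origin: centre of its underside, z up.
- flat_pack: Loose flat white pack, 85 x 110 x 12 mm, lying near the work: a bystander to leave alone. Origin: centre of its underside, z up.
Not all that is in view belongs to the job. Of the things like the roller_stamp, leave any that is turquoise; of the rest the larger one is meant.

How it is judged:
By the outcome, as a careful person would: the job done as asked, in the order asked, and still so for the second after the job is handed in, with the robot touching nothing.
It also fails if it takes over 126 s, if anything falls off the work surface, if the arm or the gripper's body presses on something with over 40 N, if the wrist force passes 120 N, or if a joint passes its speed limit or range.

## Working session

There is one attempt and no reset: what is moved stays moved. The work goes in short steps, Python scripts to look and compute and a tool call to move; the robot and the scene stay as the last step left them, time stands still between calls to the robot, and variables do not carry over. Pictures are saved under pics/ and viewed, at most 14 in all, crops included, and the job is handed in when it is done.

Besides the shell and the picture viewer there is one more tool, called after "Call:" as a command line: name --argument value ..., lists and objects as JSON in quotes. play_rows: Moves the arm, as the interface text tells. Its arguments: {"type":"object","properties":{"xyz":{"type":"array","items":{"type":"array","items":{"type":"number"}}},"rot":{"type":"array","items":{"type":"array","items":{"type":"number"}}},"grip":{"type":"array","items":{"type":"number"}}},"required":["xyz","rot","grip"]}

```bash
mkdir -p pics; ls
python3 - <<'E'
from bench import readout, vision, ctrl
import cv2,numpy as np
o=readout.get_obs();print({k:np.round(v,3).tolist() for k,v in o.items()})
for n in("scene","top"):
    c=vision.camera(n);np.savez(f"pics/{n}0.npz",**c);cv2.imwrite(f"pics/{n}0.png",c["color"][:,:,::-1])
    print(n,np.round(c["camera_matrix"],1).tolist(),np.round(c["extrinsics"],3).tolist())
E
```

```text
pics
{'time_s': 0.0, 'q': [1.123, 0.182, 1.608, 0.0, 1.354, -0.206], 'dq': [0.001, 0.001, -0.0, 0.0, 0.001, 0.001], 'joint_efforts': [0.0, -44.486, -35.134, -0.0, 0.009, 0.0], 'eef_pos': [0.137, 0.558, 0.249], 'eef_rot': [-0.0, 0.121, 0.993, -0.001], 'wrist_force': [-0.269, -0.296, -0.069], 'torque': [-0.015, 0.006, -0.045], 'grasp_force': 0.0, 'opening': 1.0}
scene [[381.7, 0.0, 256.1], [0.0, 381.7, 194.5], [0.0, 0.0, 1.0]] [[-0.853, -0.205, 0.481, 0.048], [-0.522, 0.34, -0.782, 0.893], [-0.003, -0.918, -0.397, 0.452], [0.0, 0.0, 0.0, 1.0]]
top [[499.2, 0.0, 252.0], [0.0, 499.2, 188.9], [0.0, 0.0, 1.0]] [[-0.021, -0.998, 0.055, 0.427], [-1.0, 0.022, 0.008, 0.141], [-0.01, -0.055, -0.998, 1.12], [0.0, 0.0, 0.0, 1.0]]
```

View pics/scene0.png

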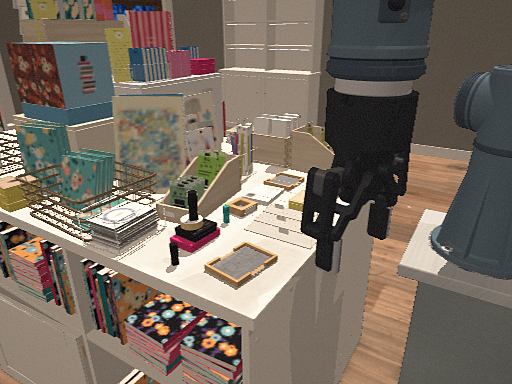

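View pics/top0.png

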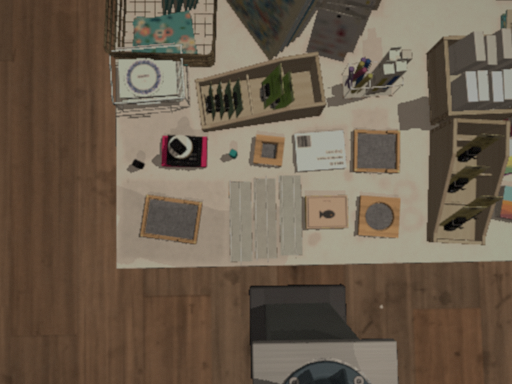

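The scene view shows the pile with a tall black post on it at (193,210), a small black post on the table at (174,255) and a turquoise post at (226,214). In the top view, from the left:
- long tray (171,219)
- pile (184,150)
- racks (265,218)
- stamp stand (268,151)
- white pack (320,151)
- yellow carton (326,212)
- square tray (377,151)
- round tray (379,216)

Candidates for the stamp, in top view pixels:
- black post on the pile (180,147)
- smaller black post (138,164), which is not on the pile
- turquoise post (233,154), to be left alone

I choose the one on the pile.

```bash
cat > h.py <<'E'
import numpy as np,cv2
from scipy.spatial.transform import Rotation as R
from bench import readout,vision,ctrl
def ray(c,uv,z,T=None):
    T=c["extrinsics"] if T is None else T
    d=T[:3,:3]@np.linalg.inv(c["camera_matrix"])@np.array([uv[0],uv[1],1.])
    o=T[:3,3]; return o+d*(z-o[2])/d[2]
def tool():
    o=readout.get_obs();T=np.eye(4);w,x,y,z=o["eef_rot"]
    T[:3,:3]=R.from_quat([x,y,z,w]).as_matrix();T[:3,3]=o["eef_pos"];return T,o
def rect(c,mask,z,T=None,amin=100):
    out=[]
    for k in cv2.findContours(mask.astype(np.uint8),cv2.RETR_EXTERNAL,cv2.CHAIN_APPROX_NONE)[0]:
        if cv2.contourArea(k)<amin: continue
        P=np.array([ray(c,p[0],z,T)[:2] for p in k],np.float32)*1000
        r=cv2.minAreaRect(P); m=cv2.moments(k)
        out.append((np.round([m['m10']/m['m00'],m['m01']/m['m00']]),np.round(r[0],1),np.round(r[1],1),round(r[2],1)))
    return out
E
python3 - <<'E'
from h import *
c=dict(np.load("pics/top0.npz"));hsv=cv2.cvtColor(c["color"],cv2.COLOR_RGB2HSV)
roi=np.zeros((384,512),bool);roi[128:258,118:405]=1
for p in [(145,217),(171,219),(256,151),(268,151),(355,151),(379,150),(362,216),(379,216),(203,150),(192,158),(184,150),(320,151),(326,212),(241,200)]:
    print(p,hsv[p[1],p[0]],round(float(c["depth"][p[1],p[0]]),3))
wood=roi&(hsv[...,1]>70)&(hsv[...,0]<25)&(hsv[...,2]>60)
for r in rect(c,wood,0.013): print("wood",*r)
pink=roi&((hsv[...,0]>160))&(hsv[...,1]>120)
for r in rect(c,pink,0.018): print("pink",*r)
d=c["depth"]; 
s=np.load("pics/scene0.npz")["color"]
a=cv2.resize(c["color"][125:180,125:245],None,fx=6,fy=6,interpolation=cv2.INTER_CUBIC)
b=cv2.resize(s[180:270,150:260],None,fx=2.5,fy=2.5)
im=np.zeros((560,720,3),np.uint8);im[:330]=a;im[330:330+225,:275]=b
cv2.imwrite("pics/crop1.png",im[:,:,::-1])
E
```

```text
(145, 217) [ 15 129 117] 1.106
(171, 219) [13 28 82] 1.111
(256, 151) [ 15 127 143] 1.107
(268, 151) [13 33 92] 1.118
(355, 151) [ 16 127 151] 1.112
(379, 150) [11 31 91] 1.117
(362, 216) [ 15 126 142] 1.101
(379, 216) [15 34 89] 1.107
(203, 150) [172 191 156] 1.108
(192, 158) [17 45 51] 1.09
(184, 150) [38 49 21] 1.057
(320, 151) [ 33  15 167] 1.113
(326, 212) [17 44 52] 1.094
(241, 200) [ 20  43 141] 1.116
wood [379. 216.] [ 422.6 -127.5] [91.6 90.3] 85.0
wood [326. 212.] [435.3 -10.8] [95.1 73. ] 88.8
wood [171. 219.] [426.5 332.6] [128.   95.2] 80.9
wood [268. 150.] [575.3 112.5] [66.  67.4] 82.3
wood [376. 151.] [ 568.3 -126.8] [102.3  96.1] 87.9
pink [203. 152.] [574.1 257.9] [13.3 64.9] 89.1
pink [165. 151.] [576.8 343.3] [68.3 21.9] 5.2
```

View pics/crop1.png

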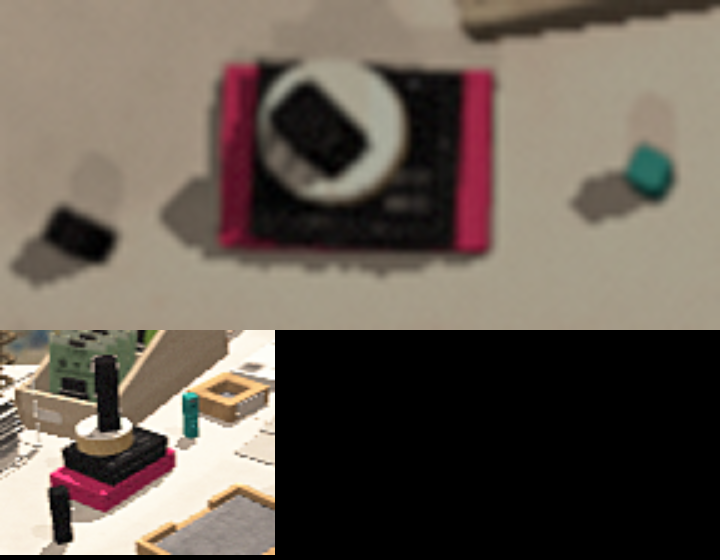

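The crop shows three posts: the larger black one on the cream disc at crop (320,130), the small black one at (80,235) and the turquoise one at (650,170). The one on the tape roll is the right choice.

```bash
cat >> h.py <<'E'
def goto(x,y,z,yaw=None):
    """tool-frame shift (mm) and turn about tool z for a downward pose; yaw = world angle (deg) of tool y, mod 180"""
    T,o=tool(); Rm=T[:3,:3]
    cur=np.degrees(np.arctan2(Rm[1,1],Rm[0,1]))
    yaw=cur if yaw is None else cur+((yaw-cur+90)%180-90)
    a=np.radians(yaw); yt=np.array([np.cos(a),np.sin(a),0]);zt=np.array([0,0,-1.]);Rt=np.c_[np.cross(yt,zt),yt,zt]
    rv=R.from_matrix(Rm.T@Rt).as_rotvec()
    print("goto",[x,y,z],"yaw %.1f->%.1f"%(cur,yaw),"xyz",np.round(Rm.T@(np.array([x,y,z])-T[:3,3])*1000,1).tolist(),"rot",np.round(rv,3).tolist(),"q6 %.2f"%o["q"][5])
E
python3 - <<'E'
from h import *
c=vision.camera("wrist");print(np.round(c["hand_eye"],3),np.round(c["camera_matrix"],0).tolist())
goto(.54,.301,.31)
E
```

```text
[[ 0.    -0.961 -0.275  0.07 ]
 [ 1.     0.     0.    -0.001]
 [ 0.    -0.275  0.961 -0.124]
 [ 0.     0.     0.     1.   ]] [[284.0, 0.0, 257.0], [0.0, 284.0, 190.0], [0.0, 0.0, 1.0]]
goto [0.54, 0.301, 0.31] yaw 76.1->76.1 xyz [-452.3, -153.1, -60.3] rot [-0.001, -0.0, -0.0] q6 -0.21
```

Call:
play_rows --xyz '[[-50, -17, -20], [-100, -34, -40], [-150, -51, -60], [-200, -68, -60], [-250, -85, -60], [-300, -102, -60], [-350, -119, -60], [-400, -136, -60], [-452, -153, -60], [-452, -153, -60]]' --rot '[[0, 0, 0], [0, 0, 0], [0, 0, 0], [0, 0, 0], [0, 0, 0], [0, 0, 0], [0, 0, 0], [0, 0, 0], [0, 0, 0], [0, 0, 0]]' --grip '[1, 1, 1, 1, 1, 1, 1, 1, 1, 1]'

```text
time_s: 1.4
eef_pos: [0.5425, 0.2987, 0.3092]
eef_rot: [-0.0, 0.123, 0.992, -0.001]
wrist_force: [-0.0, -0.0, 1.4]
opening: 1.002
grasp_force: 0.0
```

Run:
```python
from h import *
T,o=tool();c=vision.camera("wrist");np.savez("pics/w1.npz",T=T@c["hand_eye"],**c)
print(o["eef_pos"],o["wrist_force"])
cv2.imwrite("pics/w1.png",c["color"][:,:,::-1])
```

```text
[0.54246367 0.29873553 0.30923063] [-0.01418756 -0.02633342  1.3860797 ]
```

View pics/w1.png

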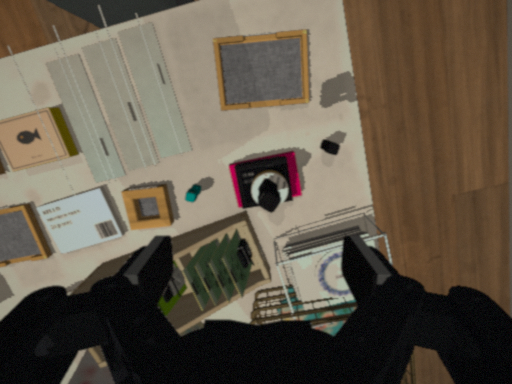

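The wrist view shows the pile at (266,180), with the stamp's top at (268,192) on the tape. The small black post is at (330,147) and the turquoise one at (193,192). I'll get the stamp's pose from the depth points at its top height.

```bash
cat >> h.py <<'E'
def cloud(c,T=None):
    T=c["extrinsics"] if T is None else T
    v,u=np.mgrid[:384,:512];d=c["depth"];K=c["camera_matrix"]
    P=np.stack([(u-K[0,2])*d/K[0,0],(v-K[1,2])*d/K[1,1],d],-1)
    P=P@T[:3,:3].T+T[:3,3];P[d<=0]=np.nan;return P
def band(P,box,z0,z1,name=""):
    m=(P[...,0]>box[0])&(P[...,0]<box[1])&(P[...,1]>box[2])&(P[...,1]<box[3])&(P[...,2]>z0)&(P[...,2]<z1)
    if m.sum()<5: print(name,"few");return m
    r=cv2.minAreaRect((P[m][:,:2]*1000).astype(np.float32))
    print(name,m.sum(),"rect",np.round(r[0],1),np.round(r[1],1),round(r[2],1),"median z %.4f"%np.median(P[m][:,2]));return m
E
python3 - <<'E'
from h import *
box=(.5,.65,.2,.4)
for n in("top0","w1"):
    c=dict(np.load(f"pics/{n}.npz"));P=cloud(c,c.get("T"))
    print(n)
    band(P,box,.105,.14,"stamp top");band(P,box,.048,.062,"tape");band(P,box,.032,.045,"pad");band(P,box,.012,.025,"carton")
    hsv=cv2.cvtColor(c["color"],cv2.COLOR_RGB2HSV)
    B=(P[...,0]>box[0])&(P[...,0]<box[1])&(P[...,1]>box[2])&(P[...,1]<box[3])
    w=B&(hsv[...,1]<80)&(hsv[...,2]>70)&(P[...,2]>.045)
    for r in rect(c,w,.056,c.get("T"),40): print("cream",*r)
    pk=B&(hsv[...,0]>160)&(hsv[...,1]>120)
    k=np.vstack([q for q in cv2.findContours(pk.astype(np.uint8),0,1)[0]])
    r=cv2.minAreaRect(np.array([ray(c,p[0],.018,c.get("T"))[:2]*1000 for p in k],np.float32));print("pink",r)
E
```

```text
top0
stamp top 129 rect [577.8 301.4] [23.2 21.5] 43.4 median z 0.1223
tape 344 rect [585.9 298.9] [ 50.5 218.9] 30.7 median z 0.0552
pad 683 rect [576.6 295.7] [ 92.2 217.5] 28.6 median z 0.0375
carton 374 rect [596.1 298.8] [195.3 108.1] 89.6 median z 0.0178
cream [180. 146.] [583.1 302.1] [49.6 49.7] 88.7
pink ((575.2072143554688, 300.4281005859375), (99.7962875366211, 67.12883758544922), 87.18997192382812)
w1
stamp top 410 rect [577.8 304. ] [22.2 22.1] 39.4 median z 0.1233
tape 728 rect [587.8 299. ] [ 50.  218.4] 31.5 median z 0.0561
pad 1539 rect [595.7 300.1] [106.5 200. ] 0.6 median z 0.0384
carton 850 rect [596.1 300.1] [106.9 200.1] 0.4 median z 0.0190
cream [271. 185.] [583.2 305.5] [51.2 50.3] 39.0
pink ((740.3591918945312, 248.03274536132812), (955.0558471679688, 448.2301025390625), 75.97247314453125)
```

Run:
```python
from h import *
goto(.578,.303,.17,41);goto(.578,.303,.101,41)
```

```text
goto [0.578, 0.303, 0.17] yaw 76.0->41.0 xyz [-35.7, 11.9, 139.3] rot [-0.001, -0.001, 0.61] q6 -1.01
goto [0.578, 0.303, 0.101] yaw 76.0->41.0 xyz [-35.8, 11.9, 208.3] rot [-0.001, -0.001, 0.61] q6 -1.01
```

Call:
play_rows --xyz '[[-18, 6, 10], [-36, 12, 30], [-36, 12, 60], [-36, 12, 90], [-36, 12, 120], [-36, 12, 140], [-36, 12, 140], [-36, 12, 140], [-36, 12, 140], [-36, 12, 140]]' --rot '[[0, 0, 0.15], [0, 0, 0.3], [0, 0, 0.45], [0, 0, 0.61], [0, 0, 0.61], [0, 0, 0.61], [0, 0, 0.61], [0, 0, 0.61], [0, 0, 0.61], [0, 0, 0.61]]' --grip '[0.9, 0.8, 0.7, 0.65, 0.65, 0.65, 0.65, 0.65, 0.65, 0.65]'

```text
time_s: 2.7
eef_pos: [0.5783, 0.3047, 0.1714]
eef_rot: [0.001, 0.413, 0.911, 0.001]
wrist_force: [-0.0, 0.1, 0.5]
opening: 0.647
grasp_force: 0.0
```

Run:
```python
from h import *
T,o=tool();c=vision.camera("wrist");P=cloud(c,T@c["hand_eye"])
print(o["opening"]);band(P,(.54,.62,.26,.34),.112,.14,"stamp")
goto(.578,.303,.101,41)
cv2.imwrite("pics/w2.png",c["color"][:,:,::-1])
```

```text
0.6472906271151946
stamp 1121 rect [577.7 304.1] [22.3 21. ] 40.9 median z 0.1236
goto [0.578, 0.303, 0.101] yaw 41.2->41.0 xyz [-1.1, -1.2, 70.2] rot [0.001, 0.001, 0.003] q6 -0.42
```

View pics/w2.png

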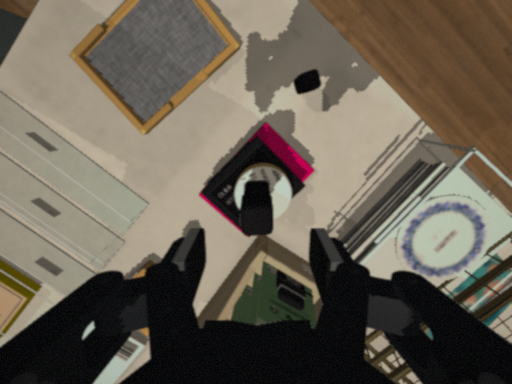

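The stamp's top at (257,190) lies between the two open fingers and is square to them, so I descend, close and lift.

Call:
play_rows --xyz '[[0, -1, 20], [-1, -1, 45], [-1, -1, 60], [-1, -1, 70], [-1, -1, 70], [-1, -1, 70], [-1, -1, 70], [-1, -1, 70], [-1, -1, 70], [-1, -1, 70]]' --rot '[[0, 0, 0], [0, 0, 0], [0, 0, 0], [0, 0, 0], [0, 0, 0], [0, 0, 0], [0, 0, 0], [0, 0, 0], [0, 0, 0], [0, 0, 0]]' --grip '[0.65, 0.65, 0.65, 0.65, 0.65, 0.4, 0.2, 0.1, 0.1, 0.1]'

```text
time_s: 4.0
eef_pos: [0.5783, 0.3034, 0.1013]
eef_rot: [0.001, 0.413, 0.911, 0.001]
wrist_force: [0.3, -0.1, 4.4]
opening: 0.259
grasp_force: 59.1
```

Run:
```python
from h import *
T,o=tool();print(o["opening"],o["grasp_force"],o["wrist_force"],o["eef_pos"])
c=dict(np.load("pics/top0.npz"));P=cloud(c)
# stand: block top & well floor
for nm,b,z0,z1 in[("stand",(.53,.62,.07,.155),.014,.027),("round",(.37,.475,-.18,-.075),.009,.018),("square",(.51,.63,-.19,-.065),.009,.018),("long",(.37,.485,.26,.405),.009,.018)]:
    band(P,b,z0,z1,nm)
for nm,p,z in[("stand",(268,151),.006),("square",(379,150),.006),("round",(379,216),.006),("long",(171,219),.006)]:
    hsv=cv2.cvtColor(c["color"],cv2.COLOR_RGB2HSV);g=(hsv[...,1]<60)&(hsv[...,2]<105)
    n,l=cv2.connectedComponents(g.astype(np.uint8));print(nm,"recess",rect(c,l==l[p[1],p[0]],z))
m=(P[...,0]>.33)&(P[...,0]<.56)&(P[...,1]>.02)&(P[...,1]<.19);print("rack z",np.nanpercentile(P[m][:,2],[50,99,100]))
goto(.578,.303,.22);
```

```text
0.25870582123182495 59.115225076675415 [ 0.33683913 -0.12300485  4.44605485] [0.57827692 0.303379   0.10133983]
stand 602 rect [575.  111.2] [63.9 66.1] 82.3 median z 0.0197
round 1037 rect [ 422.9 -129.4] [89.3 89.3] 84.8 median z 0.0131
square 568 rect [ 569.3 -129.3] [103.3  94.7] 87.2 median z 0.0117
long 648 rect [426.9 331.6] [126.2  94.3] 80.6 median z 0.0116
stand recess [(array([269., 150.]), array([574.7, 112. ]), array([29.2, 29.3]), 88.6)]
square recess [(array([376., 151.]), array([ 569.3, -129.8]), array([83.5, 74.4]), 88.7)]
round recess [(array([379., 216.]), array([ 423.9, -129.1]), array([55.7, 55.5]), 88.8)]
long recess [(array([171., 219.]), array([426.8, 332.6]), array([107.4,  75.3]), 80.6)]
rack z [0.00270539 0.08908282 0.09474225]
goto [0.578, 0.303, 0.22] yaw 41.2->41.2 xyz [-0.2, -0.3, -118.7] rot [0.002, 0.001, -0.0] q6 -0.42
```

Call:
play_rows --xyz '[[0, 0, -5], [0, 0, -20], [0, 0, -45], [0, 0, -70], [0, 0, -95], [0, 0, -115], [0, 0, -119], [0, 0, -119], [0, 0, -119], [0, 0, -119]]' --rot '[[0, 0, 0], [0, 0, 0], [0, 0, 0], [0, 0, 0], [0, 0, -0.1], [0, 0, -0.25], [0, 0, -0.4], [0, 0, -0.55], [0, 0, -0.72], [0, 0, -0.72]]' --grip '[0.1, 0.1, 0.1, 0.1, 0.1, 0.1, 0.1, 0.1, 0.1, 0.1]'

```text
time_s: 5.25
eef_pos: [0.5777, 0.3031, 0.22]
eef_rot: [0.0, 0.067, 0.998, 0.0]
wrist_force: [0.6, 0.6, -0.6]
opening: 0.26
grasp_force: 58.5
```

Run:
```python
from h import *
T,o=tool();print(o["opening"],o["grasp_force"],o["wrist_force"])
c=vision.camera("wrist");P=cloud(c,T@c["hand_eye"]);np.savez("pics/w3.npz",T=T@c["hand_eye"],**c)
band(P,(.53,.65,.25,.345),.051,.061,"tape")
goto(.5755,.1117,.16,82.2);goto(.575,.1115,.22,82.2);
```

```text
0.25963835267449803 58.52803945541382 [ 0.62274375  0.61475968 -0.5955513 ]
tape 1793 rect [583.5 305.4] [49.7 49.5] 82.7 median z 0.0563
goto [0.5755, 0.1117, 0.16] yaw 82.3->82.2 xyz [-23.7, -190.0, 59.8] rot [0.0, 0.0, 0.001] q6 -1.13
goto [0.575, 0.1115, 0.22] yaw 82.3->82.2 xyz [-23.2, -190.2, -0.2] rot [0.0, 0.0, 0.001] q6 -1.13
```

Call:
play_rows --xyz '[[-3, -25, 0], [-7, -60, 0], [-12, -100, 0], [-18, -140, 0], [-22, -175, 20], [-23, -190, 40], [-23, -190, 50], [-23, -190, 50], [-23, -190, 50], [-23, -190, 50]]' --rot '[[0, 0, 0], [0, 0, 0], [0, 0, 0], [0, 0, 0], [0, 0, 0], [0, 0, 0], [0, 0, 0], [0, 0, 0], [0, 0, 0], [0, 0, 0]]' --grip '[0.1, 0.1, 0.1, 0.1, 0.1, 0.1, 0.1, 0.1, 0.1, 0.1]'

```text
time_s: 6.55
eef_pos: [0.576, 0.1125, 0.1702]
eef_rot: [0.001, 0.065, 0.998, 0.0]
wrist_force: [0.0, 0.0, 0.4]
opening: 0.255
grasp_force: 58.7
```

Run:
```python
from h import *
T,o=tool();print(o["opening"],o["grasp_force"],o["wrist_force"])
c=vision.camera("wrist");X=T@c["hand_eye"];P=cloud(c,X)
m=band(P,(.53,.62,.07,.155),.014,.026,"stand")
print(np.nanmin(P[m],0),np.nanmax(P[m],0))
m=band(P,(.53,.62,.07,.155),.08,.2,"held");
m=band(P,(.53,.62,.09,.13),.07,.14,"held low")
goto(.575,.1115,.053,82.2);
cv2.imwrite("pics/w4.png",c["color"][:,:,::-1])
```

```text
0.25517084095932335 58.693950176239014 [0.01093736 0.00393288 0.37661467]
stand 2847 rect [576.3 113.2] [64.2 65.8] 82.5 median z 0.0204
[0.54093195 0.07760268 0.01404471] [0.61243596 0.14909437 0.02265041]
held 7761 rect [574.4 112.4] [83.1 25.7] 82.8 median z 0.1893
held low 311 rect [567.3 113.6] [21.2  6.1] 82.0 median z 0.1338
goto [0.575, 0.1115, 0.053] yaw 82.5->82.2 xyz [0.9, -1.0, 117.1] rot [0.0, 0.001, 0.005] q6 -1.45
```

View pics/w4.png

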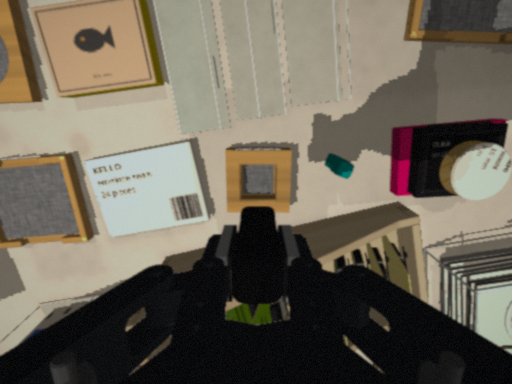

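The stamp hangs centred over the stand's well at (259,180). The racks end in front of it.

Call:
play_rows --xyz '[[0, 0, 20], [0, 0, 40], [0, 0, 60], [0, 0, 75], [0, 0, 88], [0, 0, 98], [0, 0, 105], [0, 0, 110], [0, 0, 114], [0, 0, 114]]' --rot '[[0, 0, 0], [0, 0, 0], [0, 0, 0], [0, 0, 0], [0, 0, 0], [0, 0, 0], [0, 0, 0], [0, 0, 0], [0, 0, 0], [0, 0, 0]]' --grip '[0.1, 0.1, 0.1, 0.1, 0.1, 0.1, 0.1, 0.1, 0.1, 0.1]'

```text
time_s: 7.85
eef_pos: [0.5754, 0.1118, 0.0552]
eef_rot: [-0.0, 0.066, 0.998, 0.0]
wrist_force: [1.0, 0.3, -0.3]
opening: 0.257
grasp_force: 58.7
```

Call:
play_rows --xyz '[[0, 0, 1], [0, 0, 2], [0, 0, 3], [0, 0, 4], [0, 0, 5], [0, 0, 5], [0, 0, 5], [0, 0, 5], [0, 0, 5], [0, 0, 5]]' --rot '[[0, 0, 0], [0, 0, 0], [0, 0, 0], [0, 0, 0], [0, 0, 0], [0, 0, 0], [0, 0, 0], [0, 0, 0], [0, 0, 0], [0, 0, 0]]' --grip '[0.1, 0.1, 0.1, 0.1, 0.1, 0.1, 0.1, 0.1, 0.1, 0.1]'

```text
time_s: 9.1
eef_pos: [0.5758, 0.1118, 0.0519]
eef_rot: [0.0, 0.066, 0.998, -0.0]
wrist_force: [-4.2, -0.0, 11.4]
opening: 0.258
grasp_force: 60.3
```

Call:
play_rows --xyz '[[0, 0, 0], [0, 0, 0], [0, 0, 0], [0, 0, 0], [0, 0, -10], [0, 0, -30], [0, 0, -60], [0, 0, -95], [0, 0, -130], [0, 0, -150]]' --rot '[[0, 0, 0], [0, 0, 0], [0, 0, 0], [0, 0, 0], [0, 0, 0], [0, 0, 0], [0, 0, 0], [0, 0, 0], [0, 0, 0], [0, 0, 0]]' --grip '[0.28, 0.35, 0.45, 0.5, 0.5, 0.5, 0.5, 0.6, 0.8, 1]'

```text
time_s: 10.35
eef_pos: [0.5767, 0.1118, 0.2046]
eef_rot: [0.003, 0.066, 0.998, 0.0]
wrist_force: [0.6, 0.1, 0.4]
opening: 0.977
grasp_force: 0.0
```

Run:
```python
from h import *
T,o=tool();print(o["opening"],o["wrist_force"])
c=vision.camera("wrist");P=cloud(c,T@c["hand_eye"])
band(P,(.54,.61,.08,.145),.06,.09,"stamp top");
goto(.5835,.304,.17,82.3);
```

```text
0.9770325223434837 [0.57572891 0.08734797 0.4441214 ]
stamp top 567 rect [575.2 111.8] [22.1 22.2] 81.7 median z 0.0741
goto [0.5835, 0.304, 0.17] yaw 82.5->82.3 xyz [19.9, 191.2, 37.0] rot [0.001, 0.008, 0.003] q6 -1.45
```

The stamp is down in the stand: its top is at 74 mm, as expected, and square. Next is the tape roll.

Call:
play_rows --xyz '[[2, 20, 0], [6, 60, 0], [10, 100, 0], [14, 140, 10], [18, 175, 25], [20, 191, 37], [20, 191, 37], [20, 191, 37], [20, 191, 37], [20, 191, 37]]' --rot '[[0, 0, 0], [0, 0, 0], [0, 0, 0], [0, 0, 0], [0, 0.008, 0], [0, 0.008, 0], [0, 0.008, 0], [0, 0.008, 0], [0, 0.008, 0], [0, 0.008, 0]]' --grip '[1, 0.9, 0.8, 0.8, 0.8, 0.8, 0.8, 0.8, 0.8, 0.8]'

```text
time_s: 11.65
eef_pos: [0.5813, 0.3029, 0.164]
eef_rot: [-0.003, 0.066, 0.998, 0.0]
wrist_force: [0.8, 0.0, 0.5]
opening: 0.799
grasp_force: 0.0
```

Run:
```python
from h import *
T,o=tool();print(o["opening"],o["eef_pos"],ctrl.tips_ahead)
c=vision.camera("wrist");X=T@c["hand_eye"];P=cloud(c,X);np.savez("pics/w5.npz",T=X,**c)
Q=cloud(c,c["hand_eye"])
m=(abs(Q[...,0])<.03)&(abs(Q[...,1])>.02)&(abs(Q[...,1])<.07)&(Q[...,2]<.05)&(Q[...,2]>-.06)
for s in(-1,1):
    q=Q[m&(s*Q[...,1]>0)];t=q[q[:,2]>q[:,2].max()-.004];print("tip z",np.percentile(q[:,2],[90,98,100]),"y of tip",t[:,1].min(),t[:,1].max())
band(P,(.53,.65,.25,.345),.051,.061,"tape")
B=(P[...,0]>.52)&(P[...,0]<.64)&(P[...,1]>.23)&(P[...,1]<.37)
band(P,(.52,.64,.23,.37),.034,.042,"pad"); band(P,(.52,.64,.23,.37),.013,.023,"carton")
goto(.5835,.304,.067,82.3)
cv2.imwrite("pics/w5.png",c["color"][:,:,::-1])
```

```text
0.7988959807159264 [0.58129671 0.3029139  0.16404158] 0.019
tip z [-0.01398013  0.00280165  0.01134798] y of tip -0.03492182097259711 -0.0342781767993746
tip z [-0.01411606  0.00295719  0.01145237] y of tip 0.03352622440384523 0.03560505121706679
tape 2671 rect [584.  305.4] [50.2 50.7] 84.0 median z 0.0563
pad 3256 rect [592.6 285.8] [100.1  97.6] 85.8 median z 0.0383
carton 1514 rect [592.6 291.6] [119.7  97.2] 87.6 median z 0.0189
goto [0.5835, 0.304, 0.067] yaw 82.4->82.3 xyz [-2.9, 1.2, 96.9] rot [0.0, -0.007, 0.002] q6 -1.14
```

View pics/w5.png

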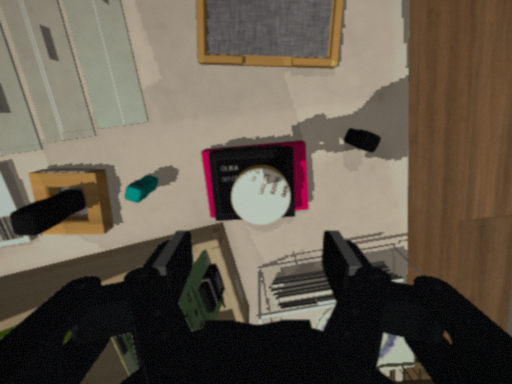

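The tape is at (262,195), centred between the fingers. A wooden rack corner is at (222,228), so I'll check its height before descending.

Run:
```python
from h import *
for n in("top0","w5"):
    c=dict(np.load(f"pics/{n}.npz"));P=cloud(c,c.get("T"))
    for y0,y1 in((.05,.15),(.15,.2),(.2,.24),(.24,.29),(.29,.33),(.33,.38)):
        m=(P[...,1]>y0)&(P[...,1]<y1)&(P[...,0]>.613)&(P[...,0]<.75)&(P[...,2]>.03)&(P[...,2]<.12)
        q=P[m]; print(n,y0,len(q),(q[:,0].min().round(3),np.percentile(q[:,2],98).round(3),q[q[:,0]<q[:,0].min()+.02][:,2].max().round(3)) if len(q) else "")
```

```text
top0 0.05 1756 (np.float64(0.634), np.float64(0.117), np.float64(0.116))
top0 0.15 848 (np.float64(0.628), np.float64(0.095), np.float64(0.081))
top0 0.2 669 (np.float64(0.623), np.float64(0.096), np.float64(0.063))
top0 0.24 367 (np.float64(0.622), np.float64(0.081), np.float64(0.049))
top0 0.29 470 (np.float64(0.676), np.float64(0.083), np.float64(0.087))
top0 0.33 745 (np.float64(0.67), np.float64(0.084), np.float64(0.087))
w5 0.05 3631 (np.float64(0.635), np.float64(0.103), np.float64(0.106))
w5 0.15 1558 (np.float64(0.63), np.float64(0.096), np.float64(0.078))
w5 0.2 1394 (np.float64(0.624), np.float64(0.085), np.float64(0.049))
w5 0.24 1882 (np.float64(0.622), np.float64(0.057), np.float64(0.048))
w5 0.29 1073 (np.float64(0.676), np.float64(0.084), np.float64(0.086))
w5 0.33 1298 (np.float64(0.671), np.float64(0.085), np.float64(0.086))
```

Call:
play_rows --xyz '[[-3, 2, 20], [-3, 2, 45], [-3, 2, 65], [-3, 2, 80], [-3, 2, 91], [-3, 2, 98], [-3, 2, 102.5], [-3, 2, 102.5], [-3, 2, 102.5], [-3, 2, 102.5]]' --rot '[[0, -0.007, 0], [0, -0.007, 0], [0, -0.007, 0], [0, -0.007, 0], [0, -0.007, 0], [0, -0.007, 0], [0, -0.007, 0], [0, -0.007, 0], [0, -0.007, 0], [0, -0.007, 0]]' --grip '[0.8, 0.8, 0.8, 0.8, 0.8, 0.8, 0.8, 0.8, 0.8, 0.8]'

```text
time_s: 12.95
eef_pos: [0.5835, 0.3055, 0.0613]
eef_rot: [-0.0, 0.066, 0.998, 0.0]
wrist_force: [0.4, -0.2, -0.6]
opening: 0.802
grasp_force: 0.0
```

Call:
play_rows --xyz '[[0, 0, 0], [0, 0, 0], [0, 0, 0], [0, 0, 0], [0, 0, 0], [0, 0, 0], [0, 0, 0], [0, 0, -2], [0, 0, -6], [0, 0, -10]]' --rot '[[0, 0, 0], [0, 0, 0], [0, 0, 0], [0, 0, 0], [0, 0, 0], [0, 0, 0], [0, 0, 0], [0, 0, 0], [0, 0, 0], [0, 0, 0]]' --grip '[0.7, 0.65, 0.6, 0.55, 0.5, 0.5, 0.5, 0.5, 0.5, 0.5]'

```text
time_s: 14.2
eef_pos: [0.5829, 0.3053, 0.0707]
eef_rot: [-0.001, 0.066, 0.998, -0.0]
wrist_force: [-0.2, -0.8, -0.5]
opening: 0.551
grasp_force: 61.4
```

Run:
```python
from h import *
T,o=tool();print(o["opening"],o["grasp_force"],o["wrist_force"],o["eef_pos"])
c=vision.camera("wrist");cv2.imwrite("pics/w6.png",c["color"][:,:,::-1]);np.savez("pics/w6.npz",T=T@c["hand_eye"],**c)
```

```text
0.5510692553403296 61.407055004965514 [-0.15269229 -0.80507678 -0.479961  ] [0.58293422 0.3053066  0.07067389]
```

View pics/w6.png

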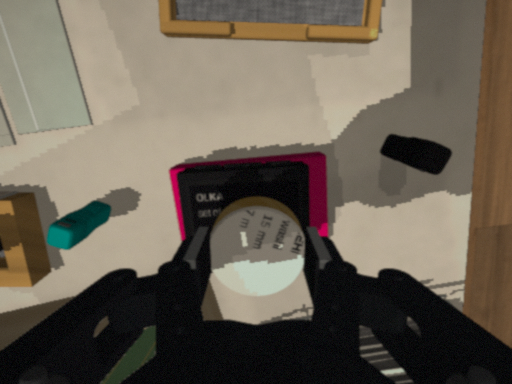

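The tape is gripped, with its top centred between the fingers at (258,250). I'll lift it higher and carry it.

Run:
```python
from h import *
goto(.4235,-.1292,.2,84.8);goto(.4235,-.1292,.10,84.8)
```

```text
goto [0.4235, -0.1292, 0.2] yaw 82.4->84.8 xyz [101.4, -451.9, -128.6] rot [0.0, -0.0, -0.041] q6 -1.14
goto [0.4235, -0.1292, 0.1] yaw 82.4->84.8 xyz [101.4, -451.9, -28.6] rot [0.0, -0.0, -0.041] q6 -1.14
```

Call:
play_rows --xyz '[[0, 0, -10], [0, 0, -30], [0, 0, -60], [0, 0, -90], [0, 0, -115], [0, 0, -129], [0, 0, -129], [0, 0, -129], [0, 0, -129], [0, 0, -129]]' --rot '[[0, 0, 0], [0, 0, 0], [0, 0, 0], [0, 0, 0], [0, 0, 0], [0, 0, 0], [0, 0, 0], [0, 0, 0], [0, 0, 0], [0, 0, 0]]' --grip '[0.5, 0.5, 0.5, 0.5, 0.5, 0.5, 0.5, 0.5, 0.5, 0.5]'

```text
time_s: 15.5
eef_pos: [0.5829, 0.3052, 0.1987]
eef_rot: [-0.001, 0.066, 0.998, -0.0]
wrist_force: [-0.2, -0.1, -0.2]
opening: 0.552
grasp_force: 61.5
```

Run:
```python
from h import *
T,o=tool();print(o["opening"],o["grasp_force"])
c=vision.camera("wrist");X=T@c["hand_eye"];P=cloud(c,X);np.savez("pics/w7.npz",T=X,**c)
Q=cloud(c,c["hand_eye"]);m=(abs(Q[...,1])<.02)&(abs(Q[...,0])<.026)&(Q[...,2]<.04)&(Q[...,2]>-.02)
print("held top in tool",np.nanmedian(Q[m],0), m.sum())
band(P,(.53,.617,.23,.37),.030,.046,"pad"); 
goto(.4235,-.1292,.2,84.8)
```

```text
0.5524537719748888 61.450962172821164
held top in tool [ 0.00334447 -0.00013475  0.00519442] 6935
pad 4361 rect [576.4 299.4] [75.7 67.5] 86.1 median z 0.0384
goto [0.4235, -0.1292, 0.2] yaw 82.4->84.8 xyz [101.0, -451.7, -0.6] rot [-0.001, -0.002, -0.041] q6 -1.14
```

Call:
play_rows --xyz '[[5, -20, 0], [15, -65, 0], [27, -120, 0], [39, -175, 0], [51, -230, 0], [63, -285, 0], [76, -340, 0], [90, -400, 0], [98, -438, 0], [101, -452, 0]]' --rot '[[0, 0, 0], [0, 0, 0], [0, 0, 0], [0, 0, -0.04], [0, 0, -0.04], [0, 0, -0.04], [0, 0, -0.04], [0, 0, -0.04], [0, 0, -0.04], [0, 0, -0.04]]' --grip '[0.5, 0.5, 0.5, 0.5, 0.5, 0.5, 0.5, 0.5, 0.5, 0.5]'

```text
time_s: 16.8
eef_pos: [0.4232, -0.1311, 0.2]
eef_rot: [-0.0, 0.047, 0.999, -0.0]
wrist_force: [-0.6, 0.2, 0.3]
opening: 0.552
grasp_force: 61.5
```

Run:
```python
from h import *
T,o=tool();print(o["opening"],o["grasp_force"],o["eef_pos"])
c=vision.camera("wrist");X=T@c["hand_eye"];P=cloud(c,X)
m=band(P,(.36,.49,-.19,-.075),.010,.0175,"round");print(np.nanmin(P[m],0),np.nanmax(P[m],0))
hsv=cv2.cvtColor(c["color"],cv2.COLOR_RGB2HSV);B=(P[...,0]>.375)&(P[...,0]<.47)&(P[...,1]>-.175)&(P[...,1]<-.08)&(P[...,2]<.03)
g=B&(hsv[...,1]<70)
for r in rect(c,g,.006,X): print(r)
goto(.4235,-.1292,.030,84.8)
cv2.imwrite("pics/w8.png",c["color"][:,:,::-1])
```

```text
0.552477776292202 61.54282019357197 [ 0.42315355 -0.13114778  0.19998272]
round 3066 rect [ 424.  -127.6] [88.2 89.5] 84.6 median z 0.0134
[ 0.37726379 -0.17527918  0.01001058] [ 0.47205651 -0.08067378  0.01649749]
(array([260., 173.]), array([ 424.7, -129. ]), array([58.6, 57.4]), 84.6)
(array([263., 132.]), array([ 396.9, -127.7]), array([44.5, 93.1]), 0.1)
goto [0.4235, -0.1292, 0.03] yaw 84.6->84.8 xyz [-0.2, 2.5, 170.0] rot [-0.001, -0.001, -0.003] q6 -2.05
```

View pics/w8.png

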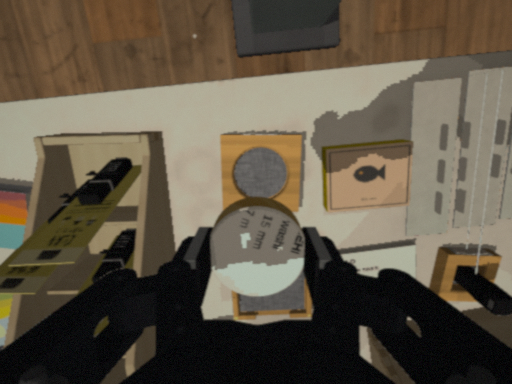

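The round recess is at (260,173), just in front of the held tape.

Call:
play_rows --xyz '[[-1, 3, 25], [-1, 3, 60], [-1, 3, 90], [-1, 3, 115], [-1, 3, 135], [-1, 3, 148], [-1, 3, 156], [-1, 3, 161], [-1, 3, 164], [-1, 3, 164]]' --rot '[[0, 0, 0], [0, 0, 0], [0, 0, 0], [0, 0, 0], [0, 0, 0], [0, 0, 0], [0, 0, 0], [0, 0, 0], [0, 0, 0], [0, 0, 0]]' --grip '[0.5, 0.5, 0.5, 0.5, 0.5, 0.5, 0.5, 0.5, 0.5, 0.5]'

```text
time_s: 18.1
eef_pos: [0.425, -0.1266, 0.036]
eef_rot: [-0.0, 0.046, 0.999, -0.0]
wrist_force: [0.4, 0.5, -0.5]
opening: 0.555
grasp_force: 61.5
```

Call:
play_rows --xyz '[[0, 0, 1], [0, 0, 2], [0, 0, 3], [0, 0, 4], [0, 0, 5], [0, 0, 5.5], [0, 0, 5.5], [0, 0, 5.5], [0, 0, 5.5], [0, 0, 5.5]]' --rot '[[0, 0, 0], [0, 0, 0], [0, 0, 0], [0, 0, 0], [0, 0, 0], [0, 0, 0], [0, 0, 0], [0, 0, 0], [0, 0, 0], [0, 0, 0]]' --grip '[0.5, 0.5, 0.5, 0.5, 0.5, 0.5, 0.5, 0.5, 0.5, 0.5]'

```text
time_s: 19.35
eef_pos: [0.4249, -0.1265, 0.0304]
eef_rot: [-0.0, 0.046, 0.999, 0.0]
wrist_force: [0.6, -0.1, -0.4]
opening: 0.552
grasp_force: 61.5
```

Call:
play_rows --xyz '[[0, -1.5, 0], [0, -1.5, 0.5], [0, -1.5, 1], [0, -1.5, 1.3], [0, -1.5, 1.3], [0, -1.5, 1.3], [0, -1.5, 1.3], [0, -1.5, 1.3], [0, -1.5, 1.3], [0, -1.5, 1.3]]' --rot '[[0, 0, 0], [0, 0, 0], [0, 0, 0], [0, 0, 0], [0, 0, 0], [0, 0, 0], [0, 0, 0], [0, 0, 0], [0, 0, 0], [0, 0, 0]]' --grip '[0.5, 0.5, 0.5, 0.5, 0.5, 0.5, 0.5, 0.5, 0.5, 0.5]'

```text
time_s: 20.6
eef_pos: [0.4249, -0.1282, 0.0299]
eef_rot: [-0.001, 0.046, 0.999, -0.0]
wrist_force: [-4.1, 0.9, 11.9]
opening: 0.554
grasp_force: 63.0
```

Call:
play_rows --xyz '[[0, 0, 0], [0, 0, 0], [0, 0, 0], [0, 0, 0], [0, 0, 0], [0, 0, -10], [0, 0, -40], [0, 0, -80], [0, 0, -125], [0, 0, -170]]' --rot '[[0, 0, 0], [0, 0, 0], [0, 0, 0], [0, 0, 0], [0, 0, 0], [0, 0, 0], [0, 0, 0], [0, 0, 0], [0, 0, 0], [0, 0, 0]]' --grip '[0.58, 0.62, 0.68, 0.74, 0.78, 0.78, 0.8, 0.8, 0.9, 1]'

```text
time_s: 21.85
eef_pos: [0.4247, -0.1279, 0.2012]
eef_rot: [-0.0, 0.046, 0.999, -0.0]
wrist_force: [0.3, 0.6, -0.4]
opening: 1.001
grasp_force: 0.0
```

Run:
```python
from h import *
T,o=tool()
c=vision.camera("wrist");P=cloud(c,T@c["hand_eye"])
m=band(P,(.38,.47,-.17,-.08),.018,.04,"tape");q=P[m];A=np.c_[q[:,:2]-q[:,:2].mean(0),np.ones(len(q))];print("tilt",np.linalg.lstsq(A,q[:,2],rcond=None)[0])
goto(.576,.300,.2,-4); goto(.43,.29,.25,-4)
```

```text
tape 1703 rect [ 425.7 -128.5] [50.5 50.3] 82.4 median z 0.0248
tilt [1.24569141e-02 9.49742100e-05 2.47973619e-02]
goto [0.576, 0.3, 0.2] yaw 84.8->-4.0 xyz [-108.4, 441.3, 6.2] rot [0.003, 0.01, 1.549] q6 -2.04
goto [0.43, 0.29, 0.25] yaw 84.8->-4.0 xyz [35.7, 417.8, -44.8] rot [0.003, 0.01, 1.549] q6 -2.04
```

The tape is in place: top at 25 mm, level, centred. For the ink pad I'll check how close the rack corner is to the finger's path.

Run:
```python
from h import *
for n in("top0","w5","w7"):
    c=dict(np.load(f"pics/{n}.npz"));P=cloud(c,c.get("T"))
    for x1 in(.635,.645,.66):
        m=(P[...,1]>.2)&(P[...,1]<.33)&(P[...,0]>.612)&(P[...,0]<x1)&(P[...,2]>.02)&(P[...,2]<.12)
        print(n,x1,m.sum(),P[m][:,1].max().round(4) if m.any() else "")
    if n!="w5": continue
```

```text
top0 0.635 171 0.2589
top0 0.645 194 0.2589
top0 0.66 290 0.2605
w5 0.635 595 0.3296
w5 0.645 728 0.3296
w5 0.66 1350 0.3296
w7 0.635 697 0.2561
w7 0.645 715 0.2561
w7 0.66 722 0.2561
```

Call:
play_rows --xyz '[[4, 40, -10], [8, 90, -20], [12, 140, -40], [16, 190, -45], [20, 240, -45], [24, 290, -45], [28, 340, -45], [32, 390, -45], [35, 418, -45], [35, 418, -45]]' --rot '[[0, 0, 0.15], [0, 0, 0.32], [0, 0, 0.5], [0, 0, 0.68], [0, 0, 0.86], [0, 0, 1.04], [0, 0, 1.22], [0, 0, 1.4], [0, 0.005, 1.55], [0, 0.005, 1.55]]' --grip '[1, 1, 1, 1, 1, 1, 1, 1, 1, 1]'

```text
time_s: 23.15
eef_pos: [0.4277, 0.2937, 0.2444]
eef_rot: [-0.003, 0.732, 0.682, 0.0]
wrist_force: [-1.4, 0.2, 0.0]
opening: 1.003
grasp_force: 0.0
```

Run:
```python
from h import *
T,o=tool();print(np.round(o["q"],2))
goto(.5755,.302,.15,-3.9);goto(.5755,.302,.035,-3.9)
```

```text
[0.37 0.06 1.75 0.01 1.33 0.44]
goto [0.5755, 0.302, 0.15] yaw -4.1->-3.9 xyz [18.4, 147.2, 93.9] rot [-0.004, -0.004, -0.003] q6 0.44
goto [0.5755, 0.302, 0.035] yaw -4.1->-3.9 xyz [18.0, 147.7, 208.9] rot [-0.004, -0.004, -0.003] q6 0.44
```

Call:
play_rows --xyz '[[4, 30, 0], [9, 75, 0], [14, 115, 15], [18, 147, 40], [18, 147, 65], [18, 147, 85], [18, 147, 94], [18, 147, 94], [18, 147, 94], [18, 147, 94]]' --rot '[[0, 0, 0], [0, 0, 0], [-0.004, -0.004, 0], [-0.004, -0.004, 0], [-0.004, -0.004, 0], [-0.004, -0.004, 0], [-0.004, -0.004, 0], [-0.004, -0.004, 0], [-0.004, -0.004, 0], [-0.004, -0.004, 0]]' --grip '[1, 1, 1, 1, 1, 1, 1, 1, 1, 1]'

```text
time_s: 24.4
eef_pos: [0.5765, 0.2996, 0.1509]
eef_rot: [0.001, 0.732, 0.682, 0.001]
wrist_force: [-0.8, 0.1, 0.5]
opening: 1.006
grasp_force: 0.0
```

Run:
```python
from h import *
T,o=tool();c=vision.camera("wrist");X=T@c["hand_eye"];P=cloud(c,X);np.savez("pics/w9.npz",T=X,**c)
band(P,(.53,.625,.23,.37),.033,.044,"pad");band(P,(.53,.625,.23,.37),.013,.023,"carton vis")
Q=cloud(c,c["hand_eye"])
m=(abs(Q[...,0])<.03)&(abs(Q[...,1])>.02)&(abs(Q[...,1])<.07)&(Q[...,2]<.05)&(Q[...,2]>-.06)
for s in(-1,1):
    q=Q[m&(s*Q[...,1]>0)];t=q[q[:,2]>q[:,2].max()-.004];print("tip z",q[:,2].max(),"y",t[:,1].min(),t[:,1].max(),"x",q[:,0].min(),q[:,0].max())
goto(.576,.302,.035,-3.9)
cv2.imwrite("pics/w9.png",c["color"][:,:,::-1])
```

```text
pad 6295 rect [586.6 289.5] [93.5 83.7] 85.9 median z 0.0385
carton vis 1518 rect [586.  297.2] [109.   81.1] 88.2 median z 0.0190
tip z 0.006029888953124257 y -0.04299750494593658 -0.0422439257224783 x -0.013822938990731018 0.017834214119375677
tip z 0.006191715222908456 y 0.04233510558927382 0.04333496311353679 x -0.013385345008351673 0.017480982596334717
goto [0.576, 0.302, 0.035] yaw -4.1->-3.9 xyz [2.4, -0.8, 115.7] rot [0.001, 0.0, -0.003] q6 0.37
```

View pics/w9.png

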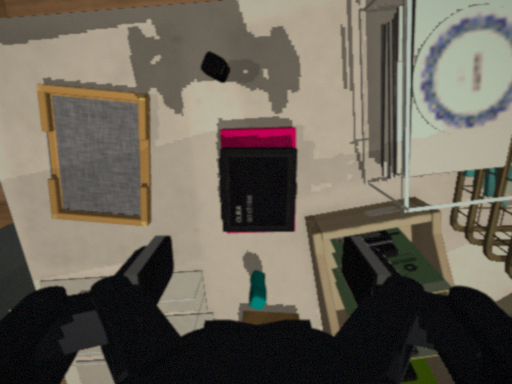

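The pad is at (259,190) with the pink carton showing beyond it at (258,137). The rack corner at (308,213) is near the right finger's path, so I'll locate it.

Run:
```python
from h import *
c=dict(np.load("pics/w9.npz"));P=cloud(c,c["T"])
for uv in[(310,215),(312,220),(318,214),(330,211),(316,240),(325,300),(360,206),(430,205),(259,150),(259,229),(225,190),(295,190)]: print(uv,np.round(P[uv[1],uv[0]],3))
T,o=tool()
```

```text
(310, 215) [0.629 0.259 0.001]
(312, 220) [0.628 0.26  0.017]
(318, 214) [0.636 0.261 0.004]
(330, 211) [0.649 0.262 0.001]
(316, 240) [0.626 0.253 0.046]
(325, 300) [0.63  0.201 0.059]
(360, 206) [0.679 0.266 0.003]
(430, 205) [0.734 0.272 0.028]
(259, 150) [0.581 0.335 0.038]
(259, 229) [0.576 0.264 0.037]
(225, 190) [0.549 0.302 0.037]
(295, 190) [0.609 0.299 0.039]
```

Call:
play_rows --xyz '[[0.5, 0, 30], [0.5, 0, 60], [0.5, 0, 80], [0.5, 0, 95], [0.5, 0, 106], [0.5, 0, 112], [0.5, 0, 116], [0.5, 0, 116], [0.5, 0, 116], [0.5, 0, 116]]' --rot '[[0, 0, 0], [0, 0, 0], [0, 0, 0], [0, 0, 0], [0, 0, 0], [0, 0, 0], [0, 0, 0], [0, 0, 0], [0, 0, 0], [0, 0, 0]]' --grip '[1, 1, 1, 1, 1, 1, 1, 1, 1, 1]'

```text
time_s: 25.7
eef_pos: [0.5762, 0.2998, 0.034]
eef_rot: [0.0, 0.732, 0.682, 0.0]
wrist_force: [-0.1, -0.3, -0.3]
opening: 1.0
grasp_force: 0.0
```

Call:
play_rows --xyz '[[0, 0, 0], [0, 0, 0], [0, 0, 0], [0, 0, 0], [0, 0, 0], [0, 0, 0], [0, 0, 0], [0, 0, 0], [0, 0, -2], [0, 0, -5]]' --rot '[[0, 0, 0], [0, 0, 0], [0, 0, 0], [0, 0, 0], [0, 0, 0], [0, 0, 0], [0, 0, 0], [0, 0, 0], [0, 0, 0], [0, 0, 0]]' --grip '[0.9, 0.83, 0.78, 0.74, 0.7, 0.65, 0.6, 0.6, 0.6, 0.6]'

```text
time_s: 26.95
eef_pos: [0.5752, 0.2995, 0.0379]
eef_rot: [-0.0, 0.732, 0.682, -0.001]
wrist_force: [-0.5, -0.2, -0.9]
opening: 0.748
grasp_force: 65.9
```

Call:
play_rows --xyz '[[0, 0, -5], [0, 0, -20], [0, 0, -45], [0, 0, -75], [0, 0, -105], [0, 0, -135], [0, 0, -155], [0, 0, -160], [0, 0, -160], [0, 0, -160]]' --rot '[[0, 0, 0], [0, 0, 0], [0, 0, 0], [0, 0, 0], [0, 0, 0], [0, 0, 0], [0, 0, 0], [0, 0, 0], [0, 0, 0], [0, 0, 0]]' --grip '[0.6, 0.6, 0.6, 0.6, 0.6, 0.6, 0.6, 0.6, 0.6, 0.6]'

```text
time_s: 28.2
eef_pos: [0.5752, 0.2996, 0.1969]
eef_rot: [-0.0, 0.732, 0.682, -0.002]
wrist_force: [-1.0, -1.1, -1.8]
opening: 0.749
grasp_force: 66.0
```

Run:
```python
from h import *
T,o=tool();c=vision.camera("wrist");X=T@c["hand_eye"];P=cloud(c,X);np.savez("pics/w10.npz",T=X,**c)
print(o["opening"],o["grasp_force"])
band(P,(.53,.617,.23,.37),.011,.026,"carton")
Q=cloud(c,c["hand_eye"]);m=(abs(Q[...,1])<.027)&(abs(Q[...,0])<.06)&(Q[...,2]<.04)&(Q[...,2]>-.02)
q=Q[m];print("held",np.median(q,0),q.min(0),q.max(0))
goto(.569,-.129,.2,-2.5)
cv2.imwrite("pics/w10.png",c["color"][:,:,::-1])
```

```text
0.7486343129689247 65.98185539245605
carton 3316 rect [580.1 323.8] [55.8 67.7] 87.6 median z 0.0190
held [ 7.53600592e-03 -7.45982630e-05 -4.26780531e-03] [-0.03670825 -0.0269973  -0.0063189 ] [0.037508   0.02699411 0.01522817]
goto [0.569, -0.129, 0.2] yaw -4.1->-2.5 xyz [-427.9, 24.2, -2.4] rot [-0.003, 0.002, -0.027] q6 0.37
```

View pics/w10.png

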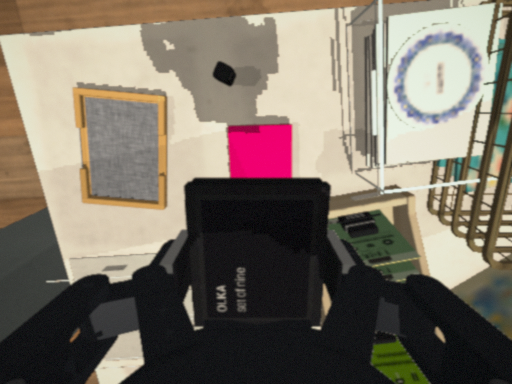

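The pad is held level and centred at (258,250), and the carton is left lying on the table. Now I carry the pad to the square tray.

Call:
play_rows --xyz '[[-20, 1, 0], [-65, 4, 0], [-115, 7, 0], [-170, 10, 0], [-225, 13, 0], [-280, 16, 0], [-330, 19, 0], [-380, 22, 0], [-415, 24, 0], [-428, 24, 0]]' --rot '[[0, 0, 0], [0, 0, 0], [0, 0, 0], [0, 0, 0], [0, 0, -0.03], [0, 0, -0.03], [0, 0, -0.03], [0, 0, -0.03], [0, 0, -0.03], [0, 0, -0.03]]' --grip '[0.6, 0.6, 0.6, 0.6, 0.6, 0.6, 0.6, 0.6, 0.6, 0.6]'

```text
time_s: 29.5
eef_pos: [0.5686, -0.1317, 0.1985]
eef_rot: [0.0, 0.723, 0.691, -0.001]
wrist_force: [0.2, 0.9, -1.8]
opening: 0.747
grasp_force: 66.0
```

Run:
```python
from h import *
T,o=tool();c=vision.camera("wrist");X=T@c["hand_eye"];P=cloud(c,X)
print(o["opening"],o["grasp_force"],o["eef_pos"])
m=band(P,(.505,.635,-.195,-.06),.0105,.0165,"tray");print(np.nanmin(P[m],0),np.nanmax(P[m],0))
goto(.569,-.129,.03,-2.5)
cv2.imwrite("pics/w11.png",c["color"][:,:,::-1])
```

```text
0.746852621601926 65.9524154663086 [ 0.56860528 -0.13167137  0.19853242]
tray 821 rect [573.1 -91.4] [28.8 95. ] 87.3 median z 0.0134
[ 0.52528605 -0.10749092  0.01051807] [ 0.62082742 -0.07497196  0.01564852]
goto [0.569, -0.129, 0.03] yaw -2.5->-2.5 xyz [3.2, 0.4, 168.5] rot [-0.001, 0.001, -0.0] q6 -0.39
```

View pics/w11.png

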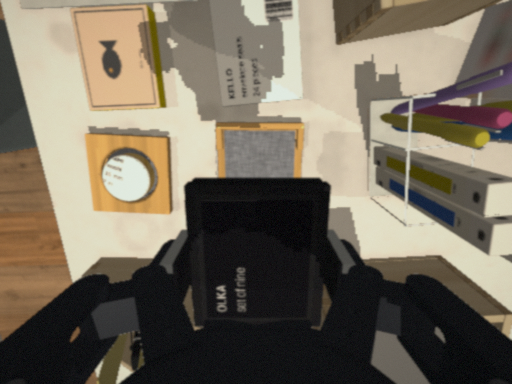

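The square tray is at (260,150) under the held pad, and the tape sits flat in its round recess at (128,175). The pen holder at (400,170) is clear.

Call:
play_rows --xyz '[[3, 1, 25], [3, 1, 60], [3, 1, 90], [3, 1, 115], [3, 1, 135], [3, 1, 150], [3, 1, 160], [3, 1, 166], [3, 1, 170], [3, 1, 170]]' --rot '[[0, 0, 0], [0, 0, 0], [0, 0, 0], [0, 0, 0], [0, 0, 0], [0, 0, 0], [0, 0, 0], [0, 0, 0], [0, 0, 0], [0, 0, 0]]' --grip '[0.6, 0.6, 0.6, 0.6, 0.6, 0.6, 0.6, 0.6, 0.6, 0.6]'

```text
time_s: 30.8
eef_pos: [0.5708, -0.1261, 0.029]
eef_rot: [0.0, 0.722, 0.692, -0.0]
wrist_force: [-0.1, 0.7, -0.8]
opening: 0.749
grasp_force: 66.0
```

Run:
```python
from h import *
T,o=tool();c=vision.camera("wrist");X=T@c["hand_eye"];P=cloud(c,X)
print(o["wrist_force"],o["eef_pos"])
m=band(P,(.505,.635,-.195,-.06),.0105,.0165,"tray")
m=band(P,(.505,.635,-.195,-.06),.03,.037,"pad top")
goto(.570,-.1287,.022,-2.6)
```

```text
[-0.14722762  0.67258168 -0.84792723] [ 0.57076448 -0.12606204  0.02898591]
tray 4238 rect [ 571.6 -127.3] [101.6  94.9] 87.9 median z 0.0134
pad top 19419 rect [ 570.7 -126.6] [76.5 92.1] 87.9 median z 0.0332
goto [0.57, -0.1287, 0.022] yaw -2.3->-2.6 xyz [-2.7, -0.8, 7.2] rot [0.0, 0.001, 0.004] q6 -0.38
```

Call:
play_rows --xyz '[[-1, 0.5, 1], [-1, 0.5, 2], [-1, 0.5, 3], [-1, 0.5, 4], [-1, 0.5, 5], [-1, 0.5, 6], [-1, 0.5, 6.5], [-1, 0.5, 7], [-1, 0.5, 7.3], [-1, 0.5, 7.3]]' --rot '[[0, 0, 0], [0, 0, 0], [0, 0, 0], [0, 0, 0], [0, 0, 0], [0, 0, 0], [0, 0, 0], [0, 0, 0], [0, 0, 0], [0, 0, 0]]' --grip '[0.6, 0.6, 0.6, 0.6, 0.6, 0.6, 0.6, 0.6, 0.6, 0.6]'

```text
time_s: 32.1
eef_pos: [0.5711, -0.127, 0.0218]
eef_rot: [0.0, 0.721, 0.692, -0.0]
wrist_force: [-1.3, 1.3, 2.0]
opening: 0.749
grasp_force: 66.2
```

Call:
play_rows --xyz '[[0, 0, 0.5], [0, 0, 0.6], [0, 0, 0.6], [0, 0, 0.6], [0, 0, 0.6], [0, 0, 0.6], [0, 0, 0], [0, 0, -8], [0, 0, -25], [0, 0, -50]]' --rot '[[0, 0, 0], [0, 0, 0], [0, 0, 0], [0, 0, 0], [0, 0, 0], [0, 0, 0], [0, 0, 0], [0, 0, 0], [0, 0, 0], [0, 0, 0]]' --grip '[0.6, 0.76, 0.8, 0.85, 0.9, 0.95, 1, 1, 1, 1]'

```text
time_s: 33.35
eef_pos: [0.571, -0.1269, 0.0727]
eef_rot: [-0.0, 0.721, 0.692, -0.0]
wrist_force: [0.3, 0.4, 1.2]
opening: 1.001
grasp_force: 0.0
```

Call:
play_rows --xyz '[[0, 0, -30], [0, 0, -70], [0, 0, -110], [0, 0, -130], [0, 0, -130], [0, 0, -130], [0, 0, -130], [0, 0, -130], [0, 0, -130], [0, 0, -130]]' --rot '[[0, 0, 0], [0, 0, 0], [0, 0, 0], [0, 0, 0], [0, 0, 0], [0, 0, 0], [0, 0, 0], [0, 0, 0], [0, 0, 0], [0, 0, 0]]' --grip '[1, 1, 1, 1, 1, 1, 1, 1, 1, 1]'

```text
time_s: 34.6
eef_pos: [0.5711, -0.1268, 0.2013]
eef_rot: [-0.0, 0.721, 0.692, -0.0]
wrist_force: [-0.3, -0.4, 1.1]
opening: 1.002
grasp_force: 0.0
```

Run:
```python
from h import *
T,o=tool();c=vision.camera("wrist");X=T@c["hand_eye"];P=cloud(c,X)
print(o["wrist_force"],o["eef_pos"])
m=band(P,(.505,.635,-.195,-.06),.0105,.0165,"tray")
m=band(P,(.52,.625,-.18,-.07),.02,.035,"pad top");q=P[m];A=np.c_[q[:,:2]-q[:,:2].mean(0),np.ones(len(q))];print("tilt",np.linalg.lstsq(A,q[:,2],rcond=None)[0])
m=band(P,(.38,.47,-.17,-.08),.018,.04,"tape")
goto(.576,.301,.17,-3);
```

```text
[-0.33197316 -0.43643692  1.07666938] [ 0.57105713 -0.12681285  0.20129336]
tray 1571 rect [ 571.4 -127.8] [101.7  95. ] 87.4 median z 0.0133
pad top 4136 rect [ 572.1 -127.7] [75.9 66. ] 87.8 median z 0.0259
tilt [-0.00143339 -0.00440812  0.02584193]
tape 1729 rect [ 427.3 -128.9] [50.8 50.3] 36.8 median z 0.0248
goto [0.576, 0.301, 0.17] yaw -2.3->-3.0 xyz [427.7, -12.6, 31.2] rot [-0.0, 0.001, 0.011] q6 -0.38
```

The pad is in place: top at 26 mm, level, centred. Now the carton.

Call:
play_rows --xyz '[[20, 0, 0], [65, -2, 0], [115, -3, 0], [170, -5, 0], [225, -6, 0], [280, -8, 0], [330, -10, 5], [380, -12, 15], [415, -13, 27], [428, -13, 31]]' --rot '[[0, 0, 0], [0, 0, 0.01], [0, 0, 0.01], [0, 0, 0.01], [0, 0, 0.01], [0, 0, 0.01], [0, 0, 0.01], [0, 0, 0.01], [0, 0, 0.01], [0, 0, 0.01]]' --grip '[1, 1, 1, 1, 1, 1, 1, 1, 1, 1]'

```text
time_s: 35.9
eef_pos: [0.574, 0.3041, 0.1692]
eef_rot: [-0.0, 0.724, 0.69, -0.001]
wrist_force: [0.1, -0.2, -0.7]
opening: 1.001
grasp_force: 0.0
```

Run:
```python
from h import *
T,o=tool();c=vision.camera("wrist");X=T@c["hand_eye"];P=cloud(c,X)
hsv=cv2.cvtColor(c["color"],cv2.COLOR_RGB2HSV)
B=(P[...,0]>.5)&(P[...,0]<.66)&(P[...,1]>.2)&(P[...,1]<.4)&(P[...,2]>.014)
for r in rect(c,B&(hsv[...,0]>160)&(hsv[...,1]>120),.0185,X): print(r)
print(np.median(P[B&(hsv[...,0]>160)&(hsv[...,1]>120)][:,2]))
goto(.576,.302,.022,-3)
```

```text
(array([262., 179.]), array([578.7, 302.2]), array([99.8, 67. ]), 87.6)
0.019089804270109506
goto [0.576, 0.302, 0.022] yaw -2.8->-3.0 xyz [-2.2, 2.2, 147.1] rot [-0.002, 0.0, 0.004] q6 0.35
```

Call:
play_rows --xyz '[[-2.5, 3, 30], [-2.5, 3, 65], [-2.5, 3, 95], [-2.5, 3, 118], [-2.5, 3, 134], [-2.5, 3, 144], [-2.5, 3, 150], [-2.5, 3, 153], [-2.5, 3, 153.5], [-2.5, 3, 153.5]]' --rot '[[0, 0, 0], [0, 0, 0], [0, 0, 0], [0, 0, 0], [0, 0, 0], [0, 0, 0], [0, 0, 0], [0, 0, 0], [0, 0, 0], [0, 0, 0]]' --grip '[1, 1, 1, 1, 1, 1, 1, 1, 1, 1]'

```text
time_s: 37.2
eef_pos: [0.5788, 0.2987, 0.0173]
eef_rot: [0.0, 0.725, 0.689, 0.0]
wrist_force: [0.1, 0.1, 0.8]
opening: 1.001
grasp_force: 0.0
```

Call:
play_rows --xyz '[[0, 0, 0], [0, 0, 0], [0, 0, 0], [0, 0, 0], [0, 0, 0], [0, 0, 0], [0, 0, 0], [0, 0, 0], [0, 0, -2], [0, 0, -5]]' --rot '[[0, 0, 0], [0, 0, 0], [0, 0, 0], [0, 0, 0], [0, 0, 0], [0, 0, 0], [0, 0, 0], [0, 0, 0], [0, 0, 0], [0, 0, 0]]' --grip '[0.9, 0.85, 0.8, 0.76, 0.72, 0.68, 0.65, 0.65, 0.65, 0.65]'

```text
time_s: 38.45
eef_pos: [0.5779, 0.2984, 0.0212]
eef_rot: [-0.0, 0.725, 0.689, -0.001]
wrist_force: [-0.8, -0.2, -0.3]
opening: 0.778
grasp_force: 67.3
```

Call:
play_rows --xyz '[[0, 0, -5], [0, 0, -20], [0, 0, -45], [0, 0, -75], [0, 0, -105], [0, 0, -135], [0, 0, -155], [0, 0, -160], [0, 0, -160], [0, 0, -160]]' --rot '[[0, 0, 0], [0, 0, 0], [0, 0, 0], [0, 0, 0], [0, 0, 0], [0, 0, 0], [0, 0, 0], [0, 0, 0], [0, 0, 0], [0, 0, 0]]' --grip '[0.65, 0.65, 0.65, 0.65, 0.65, 0.65, 0.65, 0.65, 0.65, 0.65]'

```text
time_s: 39.7
eef_pos: [0.5778, 0.2984, 0.1801]
eef_rot: [-0.0, 0.725, 0.689, -0.002]
wrist_force: [0.2, -0.4, -0.4]
opening: 0.777
grasp_force: 67.3
```

Run:
```python
from h import *
T,o=tool();c=vision.camera("wrist");X=T@c["hand_eye"];P=cloud(c,X)
print(o["opening"],o["grasp_force"])
Q=cloud(c,c["hand_eye"]);m=(abs(Q[...,1])<.027)&(abs(Q[...,0])<.06)&(Q[...,2]<.04)&(Q[...,2]>-.02)
q=Q[m];print("held",np.median(q,0),q.min(0),q.max(0))
hsv=cv2.cvtColor(c["color"],cv2.COLOR_RGB2HSV)
for r in rect(c,m&(hsv[...,0]>160)&(hsv[...,1]>120),T[2,3]+.003,X): print(r,T[:2,3])
goto(.427,.332,.175,-9.4)
```

```text
0.7769679896865219 67.3433768749237
held [ 1.56473744e-02 -8.71194840e-05 -1.54201759e-03] [-0.03889452 -0.02699839 -0.00419344] [0.05341789 0.02699679 0.01660936]
(array([257., 229.]), array([578.2, 307.6]), array([91.8, 53.9]), 86.8) [0.57775248 0.29838652]
goto [0.427, 0.332, 0.175] yaw -2.9->-9.4 xyz [25.9, -152.3, 5.5] rot [-0.003, 0.002, 0.113] q6 0.35
```

Call:
play_rows --xyz '[[2, -10, 0], [5, -35, 0], [10, -65, 0], [15, -95, 0], [20, -125, 0], [22, -145, 0], [23, -152, 0], [23, -152, 0], [23, -152, 0], [23, -152, 0]]' --rot '[[0, 0, 0], [0, 0, 0.02], [0, 0, 0.05], [0, 0, 0.08], [0, 0, 0.11], [0, 0, 0.113], [0, 0, 0.113], [0, 0, 0.113], [0, 0, 0.113], [0, 0, 0.113]]' --grip '[0.65, 0.65, 0.65, 0.65, 0.65, 0.65, 0.65, 0.65, 0.65, 0.65]'

```text
time_s: 41.0
eef_pos: [0.4287, 0.3291, 0.1817]
eef_rot: [0.0, 0.763, 0.647, -0.0]
wrist_force: [0.8, -0.2, -0.3]
opening: 0.778
grasp_force: 67.3
```

Run:
```python
from h import *
T,o=tool();print(o["opening"],o["eef_pos"])
goto(.4265,.329,.032,-9.4)
```

```text
0.7775092820065652 [0.42867155 0.32914436 0.18173863]
goto [0.4265, 0.329, 0.032] yaw -9.4->-9.4 xyz [-0.4, -2.1, 149.7] rot [0.0, 0.001, -0.001] q6 0.60
```

Call:
play_rows --xyz '[[0, -2, 25], [0, -2, 55], [0, -2, 80], [0, -2, 103], [0, -2, 120], [0, -2, 133], [0, -2, 142], [0, -2, 147], [0, -2, 149], [0, -2, 149]]' --rot '[[0, 0, 0], [0, 0, 0], [0, 0, 0], [0, 0, 0], [0, 0, 0], [0, 0, 0], [0, 0, 0], [0, 0, 0], [0, 0, 0], [0, 0, 0]]' --grip '[0.65, 0.65, 0.65, 0.65, 0.65, 0.65, 0.65, 0.65, 0.65, 0.65]'

```text
time_s: 42.25
eef_pos: [0.4262, 0.3297, 0.0331]
eef_rot: [0.0, 0.763, 0.647, -0.0]
wrist_force: [-0.5, -0.5, -0.6]
opening: 0.778
grasp_force: 67.3
```

Run:
```python
from h import *
T,o=tool();c=vision.camera("wrist");X=T@c["hand_eye"];P=cloud(c,X)
print(o["wrist_force"],o["eef_pos"])
Q=cloud(c,c["hand_eye"])
hsv=cv2.cvtColor(c["color"],cv2.COLOR_RGB2HSV)
wood=(hsv[...,1]>70)&(hsv[...,0]<28)&(hsv[...,0]>5)&(hsv[...,2]>60)&(P[...,2]>.009)&(P[...,2]<.018)&(P[...,1]>.24)&(P[...,1]<.42)&(P[...,0]<.5)
q=Q[wood];r=cv2.minAreaRect((q[:,:2]*1000).astype(np.float32));print("tray in tool",r,wood.sum())
pk=(hsv[...,0]>160)&(hsv[...,1]>120)&(P[...,2]>.024);q=Q[pk];r=cv2.minAreaRect((q[:,:2]*1000).astype(np.float32));print("carton in tool",r,np.median(P[pk][:,2]))
cv2.imwrite("pics/w12.png",c["color"][:,:,::-1])
```

```text
[-0.52083447 -0.50454222 -0.63225531] [0.42615749 0.32974906 0.03308242]
tray in tool ((4.935722351074219, 1.2744407653808594), (124.23726654052734, 93.9544448852539), 0.1997278779745102) 4874
carton in tool ((16.80803871154785, 34.61823272705078), (183.8578643798828, 111.01091766357422), 71.78768157958984) 0.03466592948883668
```

View pics/w12.png

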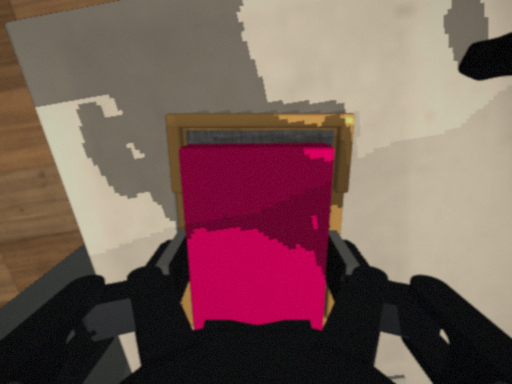

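The carton sits over the tray opening at (258,230) with its sides parallel, and the fingers line up with the notches. I'll shift about 1 mm and lower it.

Call:
play_rows --xyz '[[1, 1, 1.5], [1, 1, 3], [1, 1, 4.5], [1, 1, 6], [1, 1, 7.5], [1, 1, 8.5], [1, 1, 9.3], [1, 1, 10], [1, 1, 10.5], [1, 1, 10.5]]' --rot '[[0, 0, 0], [0, 0, 0], [0, 0, 0], [0, 0, 0], [0, 0, 0], [0, 0, 0], [0, 0, 0], [0, 0, 0], [0, 0, 0], [0, 0, 0]]' --grip '[0.65, 0.65, 0.65, 0.65, 0.65, 0.65, 0.65, 0.65, 0.65, 0.65]'

```text
time_s: 43.55
eef_pos: [0.4271, 0.3304, 0.0234]
eef_rot: [0.0, 0.763, 0.647, -0.0]
wrist_force: [-5.6, -2.4, 11.1]
opening: 0.779
grasp_force: 68.7
```

Call:
play_rows --xyz '[[0, 0, 0], [0, 0, 0], [0, 0, 0], [0, 0, 0], [0, 0, 0], [0, 0, 0], [0, 0, -3], [0, 0, -12], [0, 0, -30], [0, 0, -60]]' --rot '[[0, 0, 0], [0, 0, 0], [0, 0, 0], [0, 0, 0], [0, 0, 0], [0, 0, 0], [0, 0, 0], [0, 0, 0], [0, 0, 0], [0, 0, 0]]' --grip '[0.79, 0.82, 0.86, 0.9, 0.95, 1, 1, 1, 1, 1]'

```text
time_s: 44.8
eef_pos: [0.4266, 0.3302, 0.0833]
eef_rot: [0.0, 0.763, 0.647, -0.001]
wrist_force: [1.3, -0.1, 0.4]
opening: 1.0
grasp_force: 0.0
```

Call:
play_rows --xyz '[[0, 0, -30], [0, 0, -70], [0, 0, -110], [0, 0, -130], [0, 0, -130], [0, 0, -130], [0, 0, -130], [0, 0, -130], [0, 0, -130], [0, 0, -130]]' --rot '[[0, 0, 0], [0, 0, 0], [0, 0, 0], [0, 0, 0], [0, 0, 0], [0, 0, 0], [0, 0, 0], [0, 0, 0], [0, 0, 0], [0, 0, 0]]' --grip '[1, 1, 1, 1, 1, 1, 1, 1, 1, 1]'

```text
time_s: 46.05
eef_pos: [0.4271, 0.3305, 0.212]
eef_rot: [0.0, 0.763, 0.647, -0.001]
wrist_force: [0.8, -0.9, 0.0]
opening: 0.998
grasp_force: 0.0
```

Run:
```python
from h import *
T,o=tool();c=vision.camera("wrist");X=T@c["hand_eye"];P=cloud(c,X)
hsv=cv2.cvtColor(c["color"],cv2.COLOR_RGB2HSV)
band(P,(.36,.49,.25,.41),.0105,.0165,"tray")
m=band(P,(.38,.475,.26,.4),.019,.035,"carton");q=P[m];A=np.c_[q[:,:2]-q[:,:2].mean(0),np.ones(len(q))];print("tilt",np.linalg.lstsq(A,q[:,2],rcond=None)[0])
c=vision.camera("top");P=cloud(c)
band(P,(.54,.61,.08,.145),.06,.09,"stamp top");band(P,(.38,.47,-.17,-.08),.018,.04,"tape");band(P,(.52,.625,-.18,-.07),.02,.035,"pad")
cv2.imwrite("pics/top1.png",c["color"][:,:,::-1])
```

```text
tray 1746 rect [428.8 333.2] [126.3  94. ] 80.9 median z 0.0134
carton 5332 rect [428.4 333.5] [100.2  68.1] 81.2 median z 0.0250
tilt [-4.19208620e-05 -3.19727946e-04  2.50103774e-02]
stamp top 113 rect [573.6 110.4] [21.3 20.9] 88.9 median z 0.0726
tape 446 rect [ 425.1 -122.4] [65.9 72.7] 78.5 median z 0.0245
pad 1018 rect [ 568.3 -129. ] [76.1 66.8] 88.2 median z 0.0252
```

View pics/top1.png

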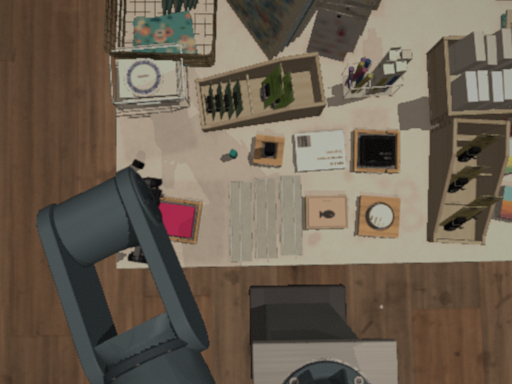

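The top view shows all four goods seated: stamp (268,150), pad (377,151), tape (380,216) and carton (180,220). The yellow carton (326,212) and white pack (320,151) haven't moved, and the gripper is clear of everything.

```bash
python3 -c "
from bench import ctrl
print(ctrl.hand_in())"
```

```text
the job is handed in; nothing more can be done
None
```

The stamp, tape roll, ink pad and pink carton were each placed in turn, top of the pile first, and sit level and fully down in their trays; the yellow carton and white pack were not touched, and I handed the job in at about 46 s of the 126 s allowed.

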